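# Take the ring light off the macro lens and snap its pinch cap on

### The job

The tooth-shade photographs are done, so put the camera away: lift the ring light straight up off the front of the lens and lay it flat in the middle of the foam-lined work tray, lamp side up, setting it down rather than dropping it. Then pick up the large lens cap, the one that fits this lens, by pinching its two spring tabs together, set it into the lens rim without forcing it, and let the tabs spring out under the rim so that the cap sits centred, square and fully home. Leave the smaller cap and everything else on the bench where they are.

Things in the scene. Friction and masses are not known exactly. Their poses are not given: they have to be found in the camera images.
- lens_rim (a point): Point on the lens axis in the plane of the lens's top rim, 190 mm above the bench; z up. The lens points straight up, its front 90 mm across outside. The mouth is 77 mm across through a lip 3 mm thick; under the lip is a groove 85 mm across; the glass lies 15 mm below the rim.
- ring_mid (a point): Centre of the ring light, half-way up; z up through the white lamp face. At the start the light stands on the lens rim, this point 5 mm above the rim plane, its skirt loosely round the lens front (2 mm free all round); it lifts straight off. No cap fits until it is off. A battery pod (38 mm wide, 18 mm high, out to 74 mm from the centre) sticks out along +x: do not grip there.
- tray_mid (a point): Centre of the foam floor of a shallow grey square work tray, 196 mm outside, 188 mm inside, rim 30 mm and foam 8 mm above the bench. It does not move. z up. With the ring light lying in it, ring_mid is 15 mm above this point.
- cap_mid (a point): Centre of the large black lens cap, half-way up its 23 mm; z up. It lies face up on the bench, about 0.07 kg. Grip it from above across its two pinch tabs (along y), finger tips just above the flange. Fully home, its flange rests on the lens rim and this point is 3.5 mm above lens_rim; it may be turned any way about z.
- tab_l (a joint): How far the tab on the cap's +y side is pinched in, m: 0 free, 0.0055 at its stop; spring 3 N free, 8 N at the stop. Its tongue in the skirt (1.5 to 4 mm above the cap's underside) reaches 40.5 mm from the cap's centre when free, too wide for the lens mouth, and 35 mm when pinched.
- tab_r (a joint): The same for the tab on the cap's -y side.
- cap: The large cap; origin under its centre. Heights from there: skirt 73 mm across (67 at the bottom) 0 to 8 mm; flange 84 mm across 8 to 11 mm; on it a fixed bridge (58 mm along x, 11 mm wide, to 20 mm) and a pinch tab on each y side, 26 mm wide, 11 to 23.5 mm. Tabs' outer faces are 37 mm apart free, 26 mm fully pinched.
- camera: Black camera lying on its back, lens up, on a grey foam pad (165 x 215 x 22 mm); does not move. Its body (about 100 x 145 mm) reaches up to 86 mm above the bench. Origin on the lens axis at bench height, z up.
- ring_light: The ring light, about 0.14 kg, 30 mm high: a black ring 120 mm outside, opening 70 mm, 20 mm high (a grip 25 mm wide, one finger in the opening, one outside), with a skirt below it 10 mm high, 94 mm inside, 100 mm outside. Origin at the centre of the skirt's lower edge, axes as ring_mid.
- small_cap: A smaller lens cap of the same kind, flange 62 mm across, belonging to another lens; lies face up on the bench. Not wanted; leave it. Origin under its centre.
- cast: Sand-coloured plaster cast of a dental arch, about 66 x 64 x 32 mm, loose on the bench; leave it.
- shade_guide: Tooth shade guide, a metal bar 150 mm long with a row of tooth samples, lying on the bench; leave it.
- stain_jar: Small amber glass jar with a black lid, 48 mm across, 58 mm high; leave it.
- spatula: Spatula, 150 mm long, lying across in front of the robot; leave it.

How it is judged:
By the outcome, as a careful person would: the job done as asked, in the order asked, and still so for the second after the job is handed in, with the robot touching nothing.
It also fails if it takes over 72 s, if anything falls off the work surface, if the arm or the gripper's body presses on something with over 40 N, if the wrist force passes 120 N, or if a joint passes its speed limit or range.

### The arm

A 6-joint arm with a two-finger parallel gripper is mounted at the origin on the work surface. World frame = base frame: x ahead of the robot, y to its left, z up, the work surface at z = 0. Lengths are in m, angles in degrees, forces in N, time in s.
With the tool pointing down it reaches from about 0.25 to 0.725 m from the base axis. Payload 4 kg.
Tool frame: the origin (TCP) lies at the centre of the arm's flange, where the gripper is bolted on; the fingertips stand 173 mm ahead of it and the grasp point (between the pads) lies 155 mm ahead of it; z points along the fingers, y is the line along which they close (so a half turn about z gives the same grasp; the last joint's range is limited). The gripper opens to 85 mm and grips with 20 to 120 N. Pads are 22 mm wide; open, the fingers measure 114 mm over their backs; the gripper's body (76 mm by 85 mm) begins 54 mm behind the grasp point. The pads swing forward as they close: fully open they stand 13 mm farther back than shut.
Start: joints at [-65.89, 13.785, 0.286, 76.501, 0, 90], TCP at [0.204, -0.456, 0.405] pointing down, gripper open.
Joint ranges: [-155.79, 155.79], [-60.16, 107.12], [-62.33, 73.08], [-114, 123.19], [-81.49, 82.49], [-180, 180]. Speed limits (degrees/s): [159.86, 159.86, 180, 180, 180, 180].

### API

Orientations are given as [roll, pitch, yaw] about the fixed x, y, z axes, in that order (R = Rz(yaw) Ry(pitch) Rx(roll)).
In Python, from station import env, imaging gives the robot as it stands. The module is installed in compiled form; this text tells all that it offers.
- The arm moves only by the tool carry_out, never from a script. Its arguments are lists of equal length, an entry for each row: "offset": the shift along the world's x, y, z each as a share of 15 cm, from -1 to 1, a list of three; "roll": the turn about the world's z as a share of 60 degrees, from -1 to 1. A call has 1 to 20 rows; each row is the pose to reach, as a shift and turn from the pose commanded when the call began; what a row does not reach only later rows make up. A row lasts 1/12 s, in which the tool goes at most 41.7 mm and 7.16 degrees, less where a joint would pass 70% of its speed; a pose out of reach is approached as far as the arm can. A call with a number of a shift or a turn outside -1 to 1 is refused whole. A call with a gripper value outside its range is refused whole. "jaw" is the closure, from 0 (fully open) to 1 (shut), set as the call begins (left out, the last holds). The fingers move at their own pace and stop on an object; "newtons" is the grip in N (left out, the last holds). Time passes only in rows, so rows that repeat a pose let the fingers close. It gives the time, the measured TCP pose, the force, the opening and the grip force at its end, in the units of the state.
- env.observe(): the state, without advancing time (a new reading comes with each control period).
- imaging.camera(name): name is "scene" or "top" or "wrist"; returns a dict with "img" (480x640x3 uint8, red, green, blue), "mtx" (3x3 intrinsics, pixels), "k1" (the pictures are not rectified: a ray, as slopes to the right and down, at radius r is drawn at 1 + k1 r^2 times it, then the intrinsics apply), "R" (3x3) and "t" (3): a world point X has camera coordinates R X + t; the wrist camera has in their place "hand_eye" (4x4, takes a point from camera to tool coordinates, whose origin is the TCP and whose axes are the flange's). Camera axes: x right, y down, z forward; pixel columns grow to the right and rows downward; lengths in m; the calibration is good to about 2 mm. A picture is of the moment at which its call begins: read the wrist's pose just before it. There is no depth.
- env.sign_off(): hands the job in; it is judged then, once.
The state is a dict: "time_s": time; "joint_pos": joint angles; "qd": joint speeds; "joint_efforts": joint torques, N m; "eef_pos": TCP position; "orientation": TCP orientation; "wrist_force": force on the tool from outside, world axes, zero at the start; "moment": the same for the moment, N m; "width": finger opening in m; "finger_force": force on a finger pad.
Only numpy, scipy, OpenCV 4.12 (cv2) and the standard library are available. Lean on these libraries where they do the work, as an engineer would, in place of code of your own. Each camera call takes 0.05 s, during which the arm holds its last target. There are 200 camera calls.

## Working session

There is one attempt and no reset: what is moved stays moved. The work goes in short steps, Python scripts to look and compute and a tool call to move; the robot and the scene stay as the last step left them, time stands still between calls to the robot, and variables do not carry over. Pictures are saved under pics/ and viewed, at most 10 in all, crops included, and the job is handed in when it is done.

Besides the shell and the picture viewer there is one more tool, called after "Emit:" in YAML: its name, and indented under it one key for each argument. carry_out: Moves the arm, as the interface text tells. Shift numbers are shares of 15 cm and turn numbers shares of 60 degrees, none past 1 either way. Its arguments: {"type":"object","properties":{"offset":{"type":"array","items":{"type":"array","items":{"type":"number"}}},"roll":{"type":"array","items":{"type":"number"}},"jaw":{"type":"number"},"newtons":{"type":"number"}},"required":["offset","roll"]}

```bash
mkdir -p pics
cat > h.py <<'E'
import numpy as np, cv2, pickle
from station import env, imaging
from scipy.spatial.transform import Rotation as Ro
def snap(name, fn):
    s=env.observe(); c=imaging.camera(name)
    if 'hand_eye' in c:
        T=np.eye(4); T[:3,:3]=Ro.from_euler('xyz',s['orientation'],degrees=True).as_matrix(); T[:3,3]=s['eef_pos']
        W=np.linalg.inv(T@np.array(c['hand_eye'])); c['R']=W[:3,:3]; c['t']=W[:3,3]
    cv2.imwrite(f'pics/{fn}.png',c['img'][:,:,::-1]); pickle.dump(c,open(f'pics/{fn}.pkl','wb')); return c
def load(fn): return pickle.load(open(f'pics/{fn}.pkl','rb'))
def D(c): return np.array([c['k1'],0,0,0,0],float)
def proj(c,X):
    X=np.atleast_2d(X)@np.array(c['R']).T+c['t']; s=X[:,:2]/X[:,2:]
    s=s*(1+c['k1']*(s**2).sum(1,keepdims=True)); M=np.array(c['mtx']); return s*[M[0,0],M[1,1]]+M[:2,2]
def unproj(c,uv,z):
    uv=np.array(uv,float).reshape(-1,1,2)
    s=cv2.undistortPoints(uv,np.array(c['mtx'],float),D(c)).reshape(-1,2)
    d=np.c_[s,np.ones(len(s))]@np.array(c['R']); o=-np.array(c['R']).T@np.array(c['t'])
    return o+d*((np.asarray(z)-o[2])/d[:,2])[:,None]
E
python3 - <<'E'
from h import *
print(env.observe())
for n in ('scene','top','wrist'):
    c=snap(n,n+'0'); print(n,c['mtx'],c['k1'],-np.array(c['R']).T@c['t'],c['R'])
E
```

```text
{'time_s': 0.0, 'joint_pos': array([-6.58903417e+01,  1.38349718e+01,  2.11908145e-01,  7.64990790e+01,
        6.42428437e-04,  8.99989962e+01]), 'qd': array([-0.02207375,  0.02599786, -0.01824971, -0.05030015, -0.05703081,
        0.08047461]), 'joint_efforts': array([ 1.84262390e-04, -3.72319508e+01,  2.52406490e+01,  1.69976457e-02,
       -6.87435227e-05,  8.81301048e-06]), 'eef_pos': array([ 0.20413727, -0.4561447 ,  0.40377633]), 'orientation': array([-1.79877857e+02, -6.44566883e-04,  2.41106607e+01]), 'wrist_force': array([ 0.45349405,  0.39569461, -0.44838443]), 'moment': array([-0.01919194,  0.05098798,  0.0067119 ]), 'finger_force': 0.0, 'width': 0.08541900022190645}
scene [[453.34845502   0.         320.58019674]
 [  0.         453.34845502 245.69386548]
 [  0.           0.           1.        ]] -0.03675925171087781 [0.9957067  0.52978561 0.85454779] [[-0.76963199  0.63843233 -0.00841133]
 [ 0.46581358  0.5524323  -0.69125701]
 [-0.43667414 -0.53593163 -0.72256003]]
top [[454.26123734   0.         315.67008273]
 [  0.         454.26123734 232.24668054]
 [  0.           0.           1.        ]] -0.08193945602338049 [0.44923672 0.00886321 1.25236425] [[-0.00864343 -0.99994364 -0.0061651 ]
 [-0.99624585  0.00914221 -0.08608503]
 [ 0.08613654  0.00539788 -0.99626872]]
wrist [[388.23209928   0.         317.77923022]
 [  0.         388.23209928 238.33128934]
 [  0.           0.           1.        ]] 0.02290147635075365 [ 0.27247417 -0.42671605  0.37263371] [[ 0.40977737 -0.91217778 -0.00376964]
 [-0.87269612 -0.39323711  0.28942366]
 [-0.26548819 -0.11530951 -0.95719368]]
```

View pics/top0.png

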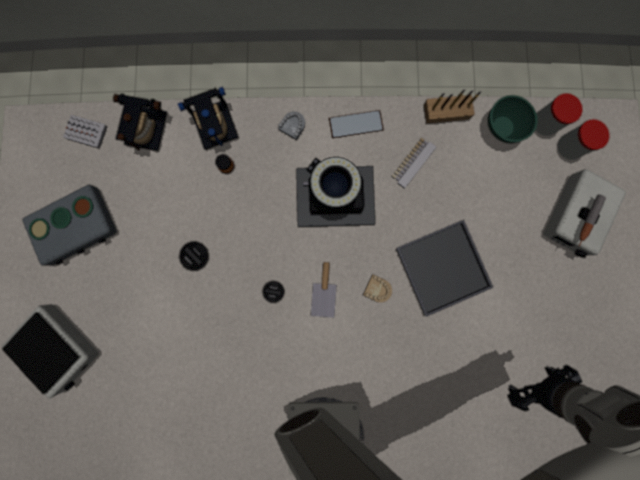

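View pics/scene0.png

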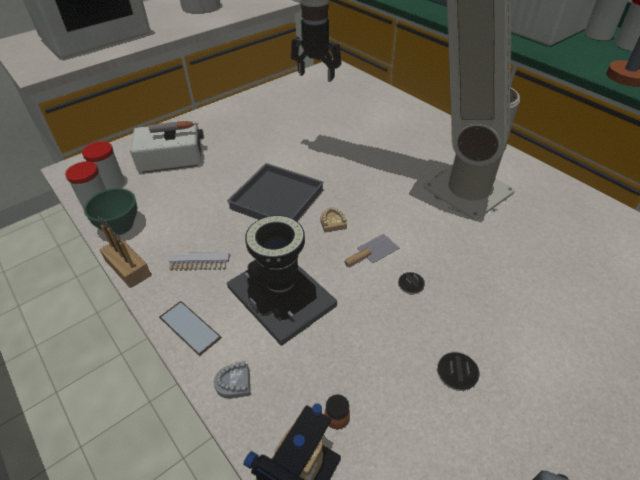

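The top view shows the ring light at about (335,182), the large cap at (194,256), the small cap at (273,291) and the tray centred at about (444,267). The scene view shows the same things: ring (275,240), large cap (458,370), tray (276,193). Next I'll enlarge these in one montage.

Run:
```python
from h import *
t=cv2.imread('pics/top0.png'); s=cv2.imread('pics/scene0.png')
def cr(im,u,v,w): # w px square -> 400x300
    return cv2.resize(im[v:v+int(w*.75),u:u+w],(400,300),interpolation=cv2.INTER_CUBIC)
m=np.vstack([np.hstack([cr(t,290,145,80),cr(t,168,236,53)]),np.hstack([cr(s,230,205,80),cr(s,428,345,60)])])
m=np.clip(m.astype(float)*1.6,0,255).astype('uint8')
cv2.imwrite('pics/m1.png',m)
c=load('top0')
print(unproj(c,[[335,182]],.2),unproj(c,[[194,256]],.01),unproj(c,[[444,267]],.03))
```

```text
[[ 0.6583155  -0.03188125  0.2       ]] [[0.49406073 0.35126932 0.01      ]] [[ 0.45764746 -0.32987796  0.03      ]]
```

View pics/m1.png

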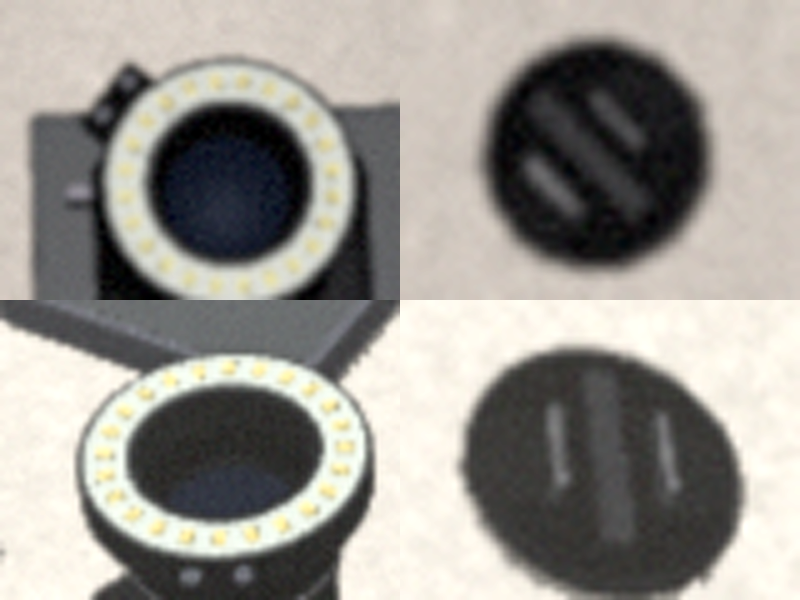

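The ring centre is at about (230,185) in the top-left crop. Its pod points up-left, about 53° about z. The cap bridge runs from (540,105) to (640,210) in the top-right crop, about 44° about z. I'll move to a viewing pose near the ring, with yaw 90 for a grip on its near side.

Emit:
carry_out:
  offset:
    - [0.9,0.95,0.2]
    - [0.9,0.95,0.2]
    - [0.9,0.95,0.2]
    - [0.9,0.95,0.2]
    - [0.9,0.95,0.2]
    - [0.9,0.95,0.2]
  roll: [0.366,0.366,0.366,0.366,0.366,0.366]
  jaw: 0.3
  newtons: 40

```text
time_s: 0.65
eef_pos: [0.3422, -0.3105, 0.4356]
orientation: [179.9, -0.1, 46.5]
wrist_force: [-0.8, 0.2, -0.5]
width: 0.0596
finger_force: 0.0
```

Emit:
carry_out:
  offset:
    - [0.9,0.95,0.2]
    - [0.9,0.95,0.2]
    - [0.9,0.95,0.2]
    - [0.9,0.95,0.2]
    - [0.9,0.95,0.2]
    - [0.9,0.95,0.2]
  roll: [0.366,0.366,0.366,0.366,0.366,0.366]

```text
time_s: 1.15
eef_pos: [0.4773, -0.1683, 0.4649]
orientation: [179.9, -0.1, 68.4]
wrist_force: [1.1, -0.6, -0.6]
width: 0.0596
finger_force: 0.0
```

Emit:
carry_out:
  offset:
    - [0.9,0.93,0.2]
    - [0.9,0.93,0.2]
    - [0.9,0.93,0.2]
    - [0.9,0.93,0.2]
    - [0.9,0.93,0.2]
    - [0.9,0.93,0.2]
    - [0.9,0.93,0.2]
    - [0.9,0.93,0.2]
    - [0.9,0.93,0.2]
  roll: [0.366,0.366,0.366,0.366,0.366,0.366,0.366,0.366,0.366]

```text
time_s: 1.9
eef_pos: [0.6085, -0.0334, 0.4945]
orientation: [-179.9, 0.0, 89.9]
wrist_force: [-1.0, -0.3, 0.5]
width: 0.0597
finger_force: 0.0
```

Run:
```python
from h import *
s=env.observe(); print(s['eef_pos'],s['orientation'],s['joint_pos'],s['width'],s['wrist_force'])
snap('wrist','w1'); snap('top','top1')
# ring centre by white mask ellipse, top0 & scene0 triangulation
def ell(fn,box,thr):
    im=load(fn)['img']; u0,v0,u1,v1=box; g=im[v0:v1,u0:u1].min(2)
    cs,_=cv2.findContours((g>thr).astype('uint8'),cv2.RETR_EXTERNAL,cv2.CHAIN_APPROX_NONE)
    k=max(cs,key=cv2.contourArea); e=cv2.fitEllipse(cv2.convexHull(k)); return np.array(e[0])+[u0,v0],e[1]
c=load('top0')
for f,b in (('top0',(300,150,372,215)),('scene0',(240,212,310,268))):
    for th in (110,130): 
        p,ax=ell(f,b,th); print(f,th,p,ax,unproj(load(f),[p],.21))
```

```text
[ 0.60846268 -0.03339081  0.49451515] [-1.79937090e+02  2.16288528e-02  8.98814782e+01] [-3.13577046e+00  2.65686963e+01  3.18669961e+01  9.53599839e+01
 -2.49102104e-02  8.69827767e+01] 0.059687211132673695 [-1.02648417 -0.27876885  0.49892436]
top0 110 [335.41952896 181.30016708] (47.1340446472168, 47.82001495361328) [[ 0.65797413 -0.03249237  0.21      ]]Traceback (most recent call last):
  File "<stdin>", line 12, in <module>
  File "<stdin>", line 8, in ell
cv2.error: OpenCV(4.12.0) /io/opencv/modules/imgproc/src/shapedescr.cpp:361: error: (-201:Incorrect size of input array) There should be at least 5 points to fit the ellipse in function 'fitEllipseNoDirect'
```

View pics/w1.png

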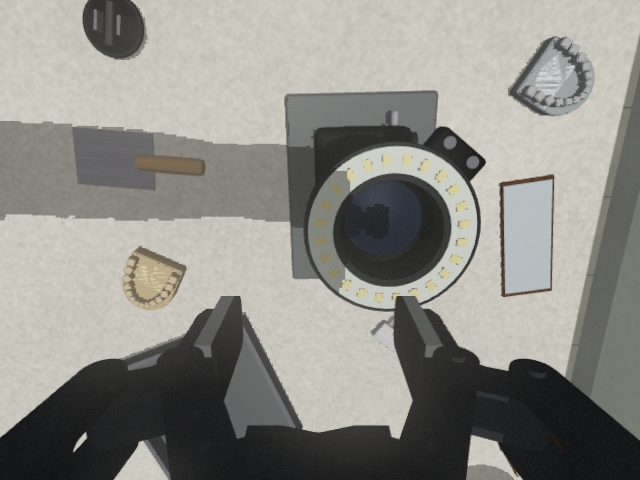

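The wrist view shows the ring at about (392,227) with its pod towards (455,152), the lens mouth inside it, and both fingertips clear. I'll fit circles by radial edges in all three views.

```bash
cat >> h.py <<'E'
from scipy.optimize import least_squares
def circ(c,xy,z,rlo,rhi,n=180,sign=1,skip=None):
    """centre & radius of a circle at height z: radial brightness edge between rlo,rhi; sign +1 = brighter outward"""
    g=cv2.GaussianBlur(c['img'].min(2),(0,0),.7).astype(np.float32); xy=np.array(xy,float)
    a=np.linspace(0,2*np.pi,n,endpoint=False); r=np.linspace(rlo,rhi,60)
    for it in range(3):
        P=np.stack([xy[0]+np.outer(np.cos(a),r),xy[1]+np.outer(np.sin(a),r),np.full((n,60),z)],-1)
        uv=proj(c,P.reshape(-1,3)).astype(np.float32)
        I=cv2.remap(g,uv[:,0].reshape(n,60),uv[:,1].reshape(n,60),cv2.INTER_LINEAR)
        G=sign*np.gradient(I,axis=1)[:,1:-1]; k=G.argmax(1)+1; w=G.max(1); ok=w>np.median(w)*.5
        q=P[np.arange(n),k][ok,:2]
        f=least_squares(lambda p:np.hypot(q[:,0]-p[0],q[:,1]-p[1])-p[2],[*xy,(rlo+rhi)/2],loss='soft_l1',f_scale=.001)
        xy=f.x[:2]
    return f.x,ok.sum(),np.median(abs(f.fun))
E
python3 - <<'E'
from h import *
for f in ('top0','scene0','w1'):
    c=load(f)
    print(f,'ring inner',*circ(c,[.659,-.033],.21,.030,.045,sign=1))
    print(f,'ring outer',*circ(c,[.659,-.033],.21,.050,.062,sign=-1))
for f in ('top0','scene0'):
    c=load(f); print(f,'cap',*circ(c,[.494,.351],.0095,.036,.050))
c=load('w1'); p=unproj(c,[[455,152]],.2)[0]; print('pod',p,np.degrees(np.arctan2(p[1]+.033,p[0]-.659)))
for f,pts in (('top0',[[397,247],[464,222],[491,286],[429,314]]),('scene0',[[229,191],[268,165],[323,182],[283,216]])):
    c=load(f); g=c['img'].min(2)
    q=unproj(c,pts,.03); print(f,q[:,:2],q.mean(0),np.linalg.norm(np.diff(q,axis=0),axis=1))
    b={'top0':(385,212,500,325),'scene0':(222,158,330,226)}[f]
    m=(g[b[1]:b[3],b[0]:b[2]]<110).astype('uint8'); cs,_=cv2.findContours(m,cv2.RETR_EXTERNAL,cv2.CHAIN_APPROX_NONE)
    k=max(cs,key=cv2.contourArea).reshape(-1,2)+np.array(b[:2]); 
    if f=='top0': print(cv2.boxPoints(cv2.minAreaRect(k.astype(np.float32))), cv2.minAreaRect(k.astype(np.float32)))
def cr(fn,u,v,w): 
    im=load(fn)['img'][:,:,::-1]; return cv2.resize(im[v:v+int(w*.75),u:u+w],(400,300),interpolation=cv2.INTER_CUBIC)
m=np.hstack([cr('top0',380,220,124),cr('scene0',216,150,120)])
cv2.imwrite('pics/m2.png',np.clip(m*1.6,0,255).astype('uint8'))
E
```

```text
top0 ring inner [ 0.65813623 -0.03237602  0.03816646] 180 0.0004828625926316145
top0 ring outer [ 0.65759489 -0.03212431  0.05789883] 140 0.0005977020251792843
scene0 ring inner [ 0.65797434 -0.03164681  0.03928392] 180 0.00046226491843327777
scene0 ring outer [ 0.65772053 -0.03169978  0.05712289] 165 0.0005765195817165336
w1 ring inner [ 0.65896979 -0.03224238  0.03979481] 179 0.00012751169975196153
w1 ring outer [ 0.65905755 -0.0321297   0.05700262] 171 0.00010446040151555064
top0 cap [0.49497972 0.35267339 0.04069974] 180 0.0005793098421776749
scene0 cap [0.49576183 0.35592635 0.04277277] 180 0.0008011056850708957
pod [0.69979906 0.01994184 0.2       ] 52.38073779974524
top0 [[ 0.51296014 -0.20357226]
 [ 0.57923846 -0.38896401]
 [ 0.40468695 -0.4573301 ]
 [ 0.33253499 -0.28591294]] [ 0.45735514 -0.33394483  0.03      ] [0.196883   0.18746241 0.18598319]
[[392.60345 247.7414 ]
 [463.93103 217.17242]
 [494.34485 288.13794]
 [423.01727 318.7069 ]] ((443.4741516113281, 267.9396667480469), (77.20819091796875, 77.60210418701172), 66.80140686035156)
scene0 [[ 0.55943062 -0.41723408]
 [ 0.40270754 -0.44670589]
 [ 0.32822935 -0.2746931 ]
 [ 0.5041077  -0.232007  ]] [ 0.4486188  -0.34266002  0.03      ] [0.1594701  0.1874444  0.18098425]
```

View pics/m2.png

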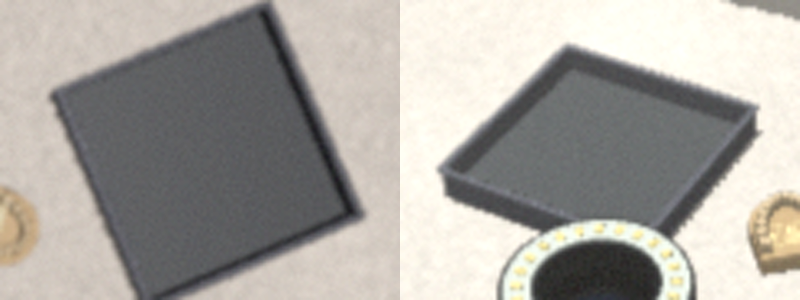

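In the left crop the tray's outer corners are at (52,95), (268,2), (362,215) and (142,300). In the right crop they are at (442,170), (565,45) and (758,108), with the fourth hidden behind the ring. The ring centre is near (0.6585, -0.0322), so I'll descend to grip its near side.

Emit:
carry_out:
  offset:
    - [0.017,0.008,-0.2]
    - [0.017,0.008,-0.4]
    - [0.017,0.008,-0.6]
    - [0.017,0.008,-0.6]
    - [0.017,0.008,-0.6]
    - [0.017,0.008,-0.6]
  roll: [0,0,0,0,0,0]

```text
time_s: 2.5
eef_pos: [0.6119, -0.0313, 0.407]
orientation: [179.8, 0.0, 89.9]
wrist_force: [-0.4, 0.4, 0.4]
width: 0.0597
finger_force: 0.0
```

Run:
```python
from h import *
s=env.observe(); print(s['eef_pos'],s['orientation'],s['wrist_force'])
c=load('top0'); print(unproj(c,[[396.1,249.5],[463.1,220.6],[492.2,286.7],[424,313]],.03), unproj(c,[[443.85,267.4]],.03))
c=load('scene0'); print(unproj(c,[[228.6,201],[265.5,163.5],[323.4,182.4]],.03))
c=snap('wrist','w2')
print(circ(c,[.6585,-.032],.21,.030,.045,sign=1))
```

```text
[ 0.61192971 -0.0313374   0.40696854] [1.79835778e+02 1.04701328e-02 8.99356184e+01] [-0.41735566  0.37178317  0.36545495]
[[ 0.50623695 -0.20097996  0.03      ]
 [ 0.58309537 -0.38661823  0.03      ]
 [ 0.40274831 -0.46058683  0.03      ]
 [ 0.33540096 -0.27248022  0.03      ]] [[ 0.45657584 -0.32943698  0.03      ]]
[[ 0.58349407 -0.38030101  0.03      ]
 [ 0.40411702 -0.45798965  0.03      ]
 [ 0.3285364  -0.27251237  0.03      ]]
(array([ 0.65898613, -0.03238778,  0.03980282]), np.int64(158), np.float64(0.00011916293631362984))
```

View pics/w2.png

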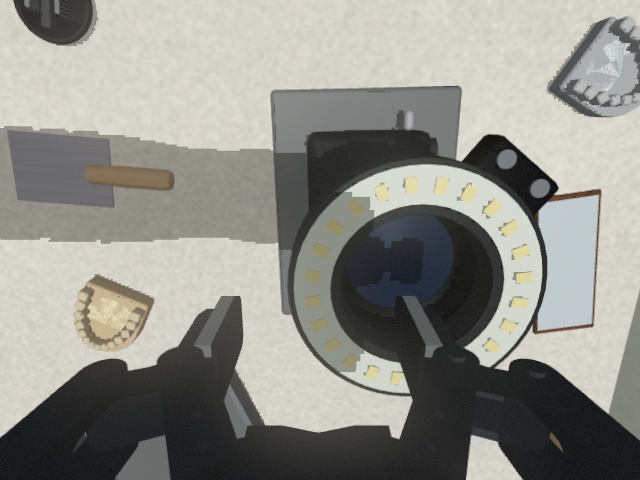

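The fingers straddle the near side of the ring: the inner one is over the opening at (420,310) and the outer one is clear at (230,310). I'll descend and close.

Emit:
carry_out:
  offset:
    - [0,-0.013,-0.1]
    - [0,-0.013,-0.2]
    - [0,-0.013,-0.3]
    - [0,-0.013,-0.333]
    - [0,-0.013,-0.333]
    - [0,-0.013,-0.333]
  roll: [0,0,0,0,0,0]

```text
time_s: 3.05
eef_pos: [0.6123, -0.0327, 0.3565]
orientation: [179.8, 0.0, 90.0]
wrist_force: [-0.1, -0.2, 0.2]
width: 0.0597
finger_force: 0.0
```

Emit:
carry_out:
  offset:
    - [0,0,0]
    - [0,0,0]
    - [0,0,0]
    - [0,0,0]
    - [0,0,0]
    - [0,0,0]
    - [0,0,0]
    - [0,0,0]
  roll: [0,0,0,0,0,0,0,0]
  jaw: 1
  newtons: 40

```text
time_s: 3.72
eef_pos: [0.6117, -0.0327, 0.3564]
orientation: [179.9, 0.0, 90.0]
wrist_force: [-1.6, 0.0, 5.9]
width: 0.0267
finger_force: 37.2
```

Emit:
carry_out:
  offset:
    - [0,0,0.05]
    - [0,0,0.1]
    - [0,0,0.2]
    - [0,0,0.3]
    - [0,0,0.45]
    - [0,0,0.45]
    - [0,0,0.45]
    - [0,0,0.45]
  roll: [0,0,0,0,0,0,0,0]

```text
time_s: 4.38
eef_pos: [0.6118, -0.0326, 0.4218]
orientation: [-180.0, -0.0, 90.0]
wrist_force: [0.8, 0.2, -2.1]
width: 0.0266
finger_force: 37.1
```

Run:
```python
from h import *
s=env.observe(); print(s['eef_pos'],s['orientation'],s['wrist_force'],s['width'],s['finger_force'])
a=snap('wrist','w3'); b=snap('scene','scene3')
z=.21+.0675
print(circ(a,[.659,-.032],z,.034,.045,sign=1)); print(circ(b,[.659,-.032],z,.034,.045,sign=1))
cv2.imwrite('pics/m3.png',np.vstack([cv2.resize(a['img'],(400,300)),cv2.resize(b['img'][130:310,180:420],(400,300))])[:,:,::-1])
```

```text
[ 0.6117627  -0.03261202  0.42176354] [-1.79971806e+02 -3.17976016e-03  8.99913540e+01] [ 0.82205705  0.23076342 -2.06374622] 0.026646804479946835 37.148402707243804
(array([ 0.65921952, -0.03099624,  0.03909941]), np.int64(138), np.float64(6.824297025291234e-05))
(array([ 0.66038248, -0.02857532,  0.03936541]), np.int64(148), np.float64(0.0004923507691579655))
```

View pics/m3.png

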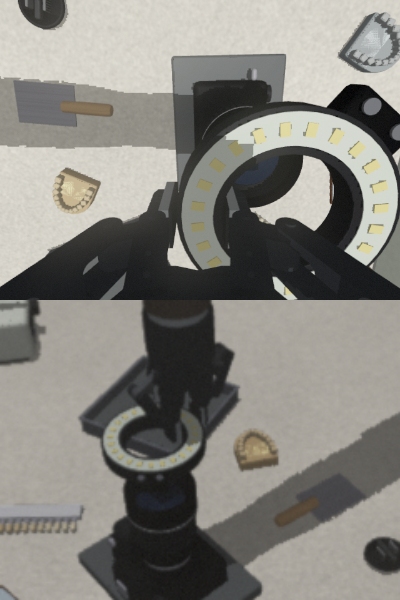

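The top half shows the ring held level in the fingers and clear of the lens. The bottom half shows it hovering just above the lens barrel. I'll carry it over to the tray.

Emit:
carry_out:
  offset:
    - [-0.03,-0.05,0]
    - [-0.1,-0.15,0]
    - [-0.2,-0.3,0]
    - [-0.3,-0.45,0]
    - [-0.4,-0.6,0]
    - [-0.5,-0.75,0]
    - [-0.6,-0.88,0]
    - [-0.676,-0.99,0]
  roll: [0,0,0,0,0,0,0,0]

```text
time_s: 5.15
eef_pos: [0.5085, -0.1828, 0.4215]
orientation: [-179.9, -0.0, 89.9]
wrist_force: [0.5, 0.8, -0.5]
width: 0.0263
finger_force: 37.2
```

Emit:
carry_out:
  offset:
    - [-0.1,-0.15,0]
    - [-0.2,-0.3,0]
    - [-0.3,-0.45,-0.1]
    - [-0.4,-0.6,-0.2]
    - [-0.5,-0.75,-0.3]
    - [-0.6,-0.88,-0.4]
    - [-0.65,-0.96,-0.5]
    - [-0.676,-0.99,-0.55]
    - [-0.676,-0.99,-0.55]
    - [-0.676,-0.99,-0.55]
    - [-0.676,-0.99,-0.55]
    - [-0.676,-0.99,-0.55]
  roll: [0,0,0,0,0,0,0,0,0,0,0,0]

```text
time_s: 6.15
eef_pos: [0.4099, -0.3291, 0.3408]
orientation: [179.9, 0.1, 90.1]
wrist_force: [0.6, 0.8, 0.2]
width: 0.0265
finger_force: 37.3
```

Run:
```python
from h import *
s=env.observe(); print(s['eef_pos'],s['orientation'],s['wrist_force'],s['width'],s['finger_force'])
a=snap('wrist','w4'); b=snap('scene','scene4'); t=snap('top','top4')
z=.21+.0675-.0825
for c in (a,b,t):
  for zz in (z,z-.004): print(zz,*circ(c,[.4565,-.329],zz,.034,.045,sign=1))
cv2.imwrite('pics/m4.png',np.vstack([cv2.resize(a['img'],(560,420)),np.hstack([cv2.resize(b['img'][110:260,180:420],(280,175)),cv2.resize(t['img'][205:325,380:572],(280,175))])])[:,:,::-1])
```

```text
[ 0.40987302 -0.32907252  0.34082963] [1.79904301e+02 6.06821939e-02 9.00859282e+01] [0.61379487 0.80668917 0.22092223] 0.026542111252868063 37.25980571442051
0.19499999999999995 [ 0.45835419 -0.3285974   0.03970712] 136 0.000111410798778043
0.19099999999999995 [ 0.46001613 -0.33113789  0.04110308] 136 2.2397445327067278e-05
0.19499999999999995 [ 0.45830512 -0.32636132  0.03929062] 131 0.0008783254393043977
0.19099999999999995 [ 0.45473598 -0.33152559  0.03966789] 131 0.0009420233617739027
0.19499999999999995 [ 0.45750939 -0.32858784  0.0389705 ] 141 0.0004617962299579628
0.19099999999999995 [ 0.45766324 -0.32992296  0.03901574] 142 0.0005322194191994811
```

View pics/m4.png

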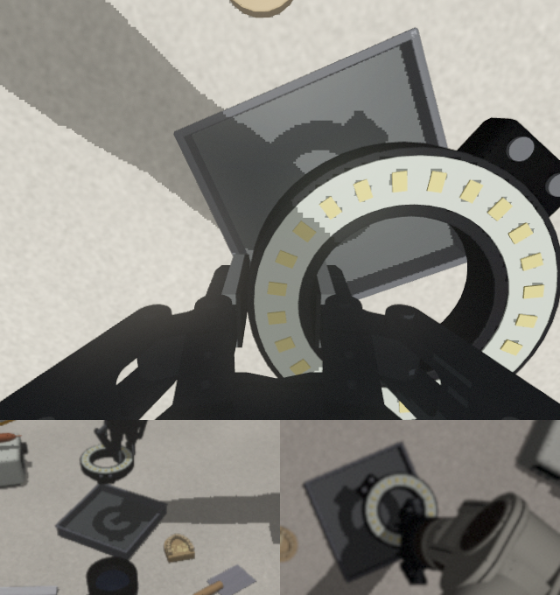

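The ring is level over the tray, with its centre at about (0.458, -0.3287). The wrist view shows the tray corners at about (415,30), (176,133) and (468,262). I'll use those to cross-check the tray centre.

Run:
```python
from h import *
q=unproj(load('w4'),np.array([[176,133],[415,30],[468,262]])/.875,.03); print(q,(q[0]+q[2])/2)
```

```text
[[ 0.32924979 -0.27729984  0.03      ]
 [ 0.51172429 -0.20294342  0.03      ]
 [ 0.5817001  -0.39006529  0.03      ]] [ 0.45547494 -0.33368256  0.03      ]
```

Emit:
carry_out:
  offset:
    - [-0.008,0,-0.1]
    - [-0.008,0,-0.25]
    - [-0.008,0,-0.4]
    - [-0.008,0,-0.55]
    - [-0.008,0,-0.7]
    - [-0.008,0,-0.82]
    - [-0.008,0,-0.9]
    - [-0.008,0,-0.93]
    - [-0.008,0,-0.95]
    - [-0.008,0,-0.95]
    - [-0.008,0,-0.95]
    - [-0.008,0,-0.95]
  roll: [0,0,0,0,0,0,0,0,0,0,0,0]

```text
time_s: 7.3
eef_pos: [0.4083, -0.33, 0.1984]
orientation: [179.9, 0.1, 90.0]
wrist_force: [0.3, 0.1, -0.3]
width: 0.0264
finger_force: 37.3
```

Emit:
carry_out:
  offset:
    - [0,-0.007,-0.03]
    - [0,-0.007,-0.06]
    - [0,-0.007,-0.075]
    - [0,-0.007,-0.085]
    - [0,-0.007,-0.09]
    - [0,-0.007,-0.09]
    - [0,-0.007,-0.09]
  roll: [0,0,0,0,0,0,0]

```text
time_s: 7.88
eef_pos: [0.4075, -0.3305, 0.1843]
orientation: [-180.0, -0.0, 90.0]
wrist_force: [-2.2, 1.8, 5.7]
width: 0.0266
finger_force: 37.9
```

Emit:
carry_out:
  offset:
    - [0,0,-0.007]
    - [0,0,-0.007]
    - [0,0,-0.007]
  roll: [0,0,0]

```text
time_s: 8.13
eef_pos: [0.4075, -0.3305, 0.1842]
orientation: [-180.0, 0.0, 90.0]
wrist_force: [-3.7, 4.1, 11.5]
width: 0.0267
finger_force: 38.7
```

Emit:
carry_out:
  offset:
    - [0,0,0.005]
    - [0,0,0.005]
  roll: [0,0]

```text
time_s: 8.3
eef_pos: [0.4075, -0.3305, 0.1843]
orientation: [-180.0, -0.0, 90.0]
wrist_force: [-3.4, 3.2, 7.9]
width: 0.0267
finger_force: 38.4
```

Emit:
carry_out:
  offset:
    - [0,0,0]
    - [0,0,0]
    - [0,0,0]
    - [0,0,0]
    - [0,0,0]
    - [0,0,0]
  roll: [0,0,0,0,0,0]
  jaw: 0.45

```text
time_s: 8.8
eef_pos: [0.4078, -0.3307, 0.1833]
orientation: [-180.0, -0.0, 90.0]
wrist_force: [0.2, -0.2, -0.3]
width: 0.0471
finger_force: 0.0
```

Emit:
carry_out:
  offset:
    - [0,0,0.1]
    - [0,0,0.3]
    - [0,0,0.6]
    - [0,0,0.9]
    - [0,0,1]
    - [0,0,1]
    - [0,0,1]
  roll: [0,0,0,0,0,0,0]

```text
time_s: 9.38
eef_pos: [0.4082, -0.331, 0.3352]
orientation: [179.8, 0.2, 90.0]
wrist_force: [-0.5, 0.4, -0.6]
width: 0.0469
finger_force: 0.0
```

Run:
```python
from h import *
s=env.observe(); print(s['eef_pos'],s['orientation'],s['wrist_force'],s['width'],s['finger_force'])
a=snap('wrist','w5'); b=snap('scene','scene5'); t=snap('top','top5')
for c in (a,b,t): print(*circ(c,[.4565,-.329],.038,.034,.045,sign=1))
for c in (b,t): print('cap',*circ(c,[.494,.352],.0095,.036,.048))
```

```text
[ 0.40823081 -0.33104524  0.33521225] [1.79805288e+02 1.56896110e-01 8.99888805e+01] [-0.45444532  0.44942115 -0.59973936] 0.04688268460268059 0.0
[ 0.45590003 -0.32998372  0.0397515 ] 180 0.0001513475078083748
[ 0.45473962 -0.32880882  0.0387339 ] 172 0.0008990206177180889
[ 0.45497911 -0.32978223  0.03855849] 172 0.0004712055314019595
cap [0.49584276 0.35590624 0.04264366] 180 0.0006220073597183358
cap [0.49511052 0.35270332 0.04070486] 180 0.0005066183900764923
```

View pics/w5.png

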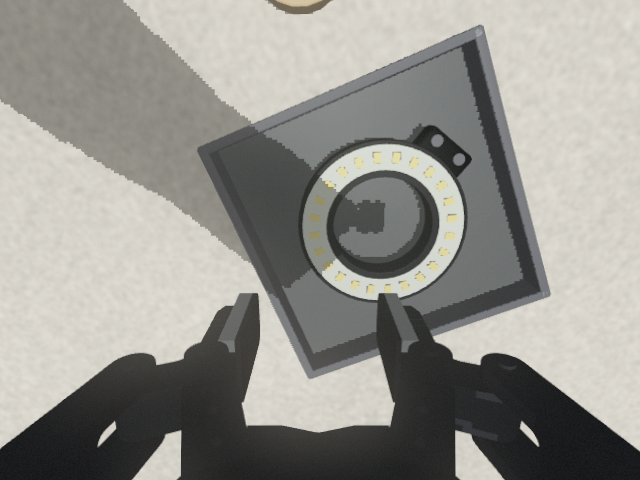

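The ring lies flat, lamp side up, centred at about (382,220). The tray corners are at (198,149), (480,26), (549,294) and (311,376). I'll check its centring numerically and move to the cap.

Run:
```python
from h import *
q=unproj(load('w5'),[[198,149],[480,26],[549,294],[311,376]],.03); print(q.mean(0), np.linalg.norm(q-np.roll(q,1,0),axis=1))
```

```text
[ 0.45792983 -0.3311727   0.03      ] [0.19800342 0.19855528 0.19857473 0.19690143]
```

Emit:
carry_out:
  offset:
    - [0.116,0.912,0]
    - [0.116,0.912,0]
    - [0.116,0.912,0]
    - [0.116,0.912,0]
    - [0.116,0.912,0]
  roll: [-0.155,-0.155,-0.155,-0.155,-0.155]

```text
time_s: 9.95
eef_pos: [0.4247, -0.1906, 0.3316]
orientation: [-179.7, -0.1, 81.0]
wrist_force: [-0.3, 0.4, -0.3]
width: 0.0467
finger_force: 0.0
```

Emit:
carry_out:
  offset:
    - [0.116,0.912,0]
    - [0.116,0.912,0]
    - [0.116,0.912,0]
    - [0.116,0.912,0]
    - [0.116,0.912,0]
  roll: [-0.155,-0.155,-0.155,-0.155,-0.155]

```text
time_s: 10.37
eef_pos: [0.4426, -0.0546, 0.3322]
orientation: [-179.8, -0.0, 71.7]
wrist_force: [0.3, -0.3, -0.2]
width: 0.0469
finger_force: 0.0
```

Emit:
carry_out:
  offset:
    - [0.116,0.912,0]
    - [0.116,0.912,0]
    - [0.116,0.912,0]
    - [0.116,0.912,0]
    - [0.116,0.912,0]
  roll: [-0.155,-0.155,-0.155,-0.155,-0.155]

```text
time_s: 10.78
eef_pos: [0.4607, 0.0818, 0.3324]
orientation: [-179.9, 0.0, 62.3]
wrist_force: [0.3, -0.7, -0.1]
width: 0.0471
finger_force: 0.0
```

Emit:
carry_out:
  offset:
    - [0.116,0.912,0]
    - [0.116,0.912,0]
    - [0.116,0.912,0]
    - [0.116,0.912,0]
    - [0.116,0.912,0]
  roll: [-0.155,-0.155,-0.155,-0.155,-0.155]

```text
time_s: 11.2
eef_pos: [0.4784, 0.2183, 0.3322]
orientation: [-180.0, 0.0, 53.0]
wrist_force: [-0.0, 0.0, 0.1]
width: 0.047
finger_force: 0.0
```

Emit:
carry_out:
  offset:
    - [0.116,0.912,0]
    - [0.116,0.912,0]
    - [0.116,0.912,0]
    - [0.116,0.912,0]
    - [0.116,0.912,0]
    - [0.116,0.912,0]
    - [0.116,0.912,0]
    - [0.116,0.912,0]
  roll: [-0.155,-0.155,-0.155,-0.155,-0.155,-0.155,-0.155,-0.155]
  jaw: 0.2
  newtons: 30

```text
time_s: 11.87
eef_pos: [0.4953, 0.351, 0.3331]
orientation: [180.0, 0.1, 43.3]
wrist_force: [-0.6, 0.6, 0.0]
width: 0.0684
finger_force: 0.0
```

Run:
```python
from h import *
s=env.observe(); print(s['eef_pos'],s['orientation'],s['joint_pos'],s['width'])
a=snap('wrist','w6')
for z in (.0095,): print(*circ(a,[.495,.353],z,.036,.048)); print(*circ(a,[.495,.353],.011,.036,.048))
f=circ(a,[.495,.353],.011,.036,.048)[0]
# rectified patch at z=.022, 0.25 mm/px, centred on f: cols=+x, rows=+y
n=400; g=(np.arange(n)-n/2)*.00025
X,Y=np.meshgrid(f[0]+g,f[1]+g); uv=proj(a,np.c_[X.ravel(),Y.ravel(),np.full(X.size,.0225)]).astype(np.float32)
R=cv2.remap(a['img'],uv[:,0].reshape(n,n),uv[:,1].reshape(n,n),cv2.INTER_LINEAR); cv2.imwrite('pics/rect.png',R[:,:,::-1])
gr=R.min(2).astype(int); m=(np.hypot(*np.meshgrid(g,g))<.034)
print(np.percentile(gr[m],[5,25,50,75,90,95,99]))
```

```text
[0.49527337 0.35101983 0.33313258] [1.79979665e+02 9.47019751e-02 4.33359075e+01] [ 3.53338504e+01  2.80679359e+01  1.03719616e+01  7.23949747e+01
 -3.33207517e-02  1.71997953e+02] 0.06838106581705056
[0.49568986 0.35375361 0.04197722] 180 0.00012357706800874071
[0.495956   0.35398585 0.04176733] 180 0.00011780327632201354
[25. 30. 35. 39. 46. 54. 61.]
```

Run:
```python
from h import *
R=cv2.imread('pics/rect.png').min(2).astype(np.float32); n=400
g=(np.arange(n)-n/2)*.25; X,Y=np.meshgrid(g,g); m=np.hypot(X,Y)<33
R=R-R[m].mean()
def prof(a,bins=np.arange(-33,33.5,.5)):
    v=-X*np.sin(np.radians(a))+Y*np.cos(np.radians(a))
    h,_=np.histogram(v[m],bins,weights=R[m]); k,_=np.histogram(v[m],bins); return h/np.maximum(k,1),k
A=np.arange(0,180,.5); S=[(prof(a)[0]**2*prof(a)[1]).sum() for a in A]
b=A[np.argmax(S)]; print('yaw',b); h=prof(b)[0]; print(np.round(h[::2]).astype(int))
```

```text
yaw 45.5
[ 3  4  4  2  2  2  1  1  0  0  0  0  0 -1  2 10 11 10  7 -1 -3 -3 -4 -4
 -4 -4 -4 -3  3  6  6  5  5  5  5  5  4  3 -2 -6 -7 -7 -6 -7 -6 -7 -5  1
  7  8  8  3 -5 -5 -5 -4 -5 -4 -4 -3 -3 -3 -3 -2 -1 -2]
```

Emit:
carry_out:
  offset:
    - [0.003,0.018,-0.2]
    - [0.003,0.018,-0.4]
    - [0.003,0.018,-0.55]
    - [0.003,0.018,-0.6]
    - [0.003,0.018,-0.6]
    - [0.003,0.018,-0.6]
    - [0.003,0.018,-0.6]
    - [0.003,0.018,-0.6]
  roll: [0.033,0.033,0.033,0.033,0.033,0.033,0.033,0.033]

```text
time_s: 12.58
eef_pos: [0.496, 0.3564, 0.2457]
orientation: [180.0, -0.2, 45.5]
wrist_force: [1.2, 0.4, -0.1]
width: 0.0683
finger_force: 0.0
```

```bash
cat >> h.py <<'E'
def capyaw(c,f,z,rm=33):
    n=400; g=(np.arange(n)-n/2)*.25; X,Y=np.meshgrid(g,g)
    uv=proj(c,np.c_[f[0]+X.ravel()/1e3,f[1]+Y.ravel()/1e3,np.full(X.size,z)]).astype(np.float32)
    R=cv2.remap(c['img'],uv[:,0].reshape(n,n),uv[:,1].reshape(n,n),cv2.INTER_LINEAR).min(2).astype(np.float32)
    m=np.hypot(X,Y)<rm; R=R-R[m].mean(); bins=np.arange(-rm,rm+.5,.5)
    def prof(a):
        v=-X*np.sin(np.radians(a))+Y*np.cos(np.radians(a)); h,_=np.histogram(v[m],bins,weights=R[m]); k,_=np.histogram(v[m],bins); return h/np.maximum(k,1),k
    A=np.arange(0,180,.5); S=[(prof(a)[0]**2*prof(a)[1]).sum() for a in A]; b=A[np.argmax(S)]; return b,np.round(prof(b)[0][::2]).astype(int)
E
python3 - <<'E'
from h import *
for i in range(3):
    s=env.observe(); a=snap('wrist','w7'); e=s['eef_pos']
    f=circ(a,[.4957,.3538],.0095,.036,.048); print(e,s['orientation'],f[0]-[*e[:2],0],f[1:])
print(capyaw(a,f[0],.0225))
E
```

```text
[0.49603893 0.35636051 0.24569545] [179.95927635  -0.22590994  45.45544472] [-0.00026344 -0.00271608  0.04201957] (np.int64(180), np.float64(0.00012078284806123218))
[0.49592229 0.35633061 0.24545235] [179.96502184  -0.20383624  45.46058757] [-0.00013488 -0.00272786  0.04200592] (np.int64(180), np.float64(0.0001070594380548559))
[0.4957472  0.35635186 0.24518846] [ 1.79968905e+02 -1.75365923e-01  4.54705414e+01] [-7.26066260e-07 -2.72494256e-03  4.20108115e-02] (np.int64(180), np.float64(0.00010703068999307411))
(np.float64(45.5), array([ 5,  5,  4,  4,  4,  3,  3,  3,  2,  1,  1,  1,  0,  0,  3, 14, 15,
       13, 10,  2, -5, -5, -5, -5, -5, -6, -7, -5,  3,  6,  6,  6,  6,  5,
        5,  5,  5,  4, -3, -9, -9, -9, -9, -9, -8, -8, -7,  2, 10, 11, 12,
        4, -6, -6, -5, -6, -5, -5, -5, -5, -4, -3, -3, -3, -2, -1]))
```

Emit:
carry_out:
  offset:
    - [0,-0.018,-0.1]
    - [0,-0.018,-0.2]
    - [0,-0.018,-0.27]
    - [0,-0.018,-0.33]
    - [0,-0.018,-0.36]
    - [0,-0.018,-0.38]
    - [0,-0.018,-0.38]
    - [0,-0.018,-0.38]
    - [0,-0.018,-0.38]
    - [0,-0.018,-0.38]
  roll: [0,0,0,0,0,0,0,0,0,0]
  jaw: 0.45

```text
time_s: 13.57
eef_pos: [0.4955, 0.3535, 0.1872]
orientation: [180.0, -0.1, 45.5]
wrist_force: [-0.5, 0.1, -0.4]
width: 0.047
finger_force: 0.0
```

Run:
```python
from h import *
s=env.observe(); a=snap('wrist','w8'); e=s['eef_pos']
f=circ(a,[.4958,.3536],.0095,.036,.048); print(e,s['orientation'],f[0]-[*e[:2],0],f[1:],s['wrist_force'],s['width'])
```

```text
[0.49552493 0.35354964 0.18717376] [ 1.79989227e+02 -7.69717380e-02  4.54702496e+01] [ 2.88625237e-04 -4.49799566e-05  4.20465974e-02] (np.int64(155), np.float64(0.0001574138716018414)) [-0.46219904  0.10469689 -0.37020362] 0.046984892491318854
```

Within 0.3 mm. Now I'll pinch the tabs.

Emit:
carry_out:
  offset:
    - [0,0,0]
    - [0,0,0]
    - [0,0,0]
    - [0,0,0]
    - [0,0,0]
    - [0,0,0]
    - [0,0,0]
    - [0,0,0]
  roll: [0,0,0,0,0,0,0,0]
  jaw: 1
  newtons: 30

```text
time_s: 14.28
eef_pos: [0.4955, 0.3535, 0.188]
orientation: [180.0, -0.1, 45.5]
wrist_force: [-1.6, -0.8, 6.2]
width: 0.0241
finger_force: 31.1
```

Emit:
carry_out:
  offset:
    - [0,0,0.1]
    - [0,0,0.2]
    - [0,0,0.4]
    - [0,0,0.6]
    - [0,0,0.8]
    - [0,0,1]
    - [0,0,1]
    - [0,0,1]
    - [0,0,1]
    - [0,0,1]
  roll: [0,0,0,0,0,0,0,0,0,0]

```text
time_s: 15.12
eef_pos: [0.4947, 0.3529, 0.3347]
orientation: [-180.0, 0.2, 45.5]
wrist_force: [-0.4, -0.7, -1.3]
width: 0.0242
finger_force: 29.9
```

Run:
```python
from h import *
s=env.observe(); a=snap('wrist','w9'); b=snap('scene','scene9'); e=s['eef_pos']
print(e,s['orientation'],s['wrist_force'],s['width'],s['finger_force'])
for z in (.1575,.1595,.1615): print(z,circ(a,[.4958,.3536],z,.036,.048))
# lens now uncovered: mouth edge seen by top/scene
for n in ('top5','scene9','w3'): print(n,circ(load(n),[.6585,-.032],.19,.033,.0425,sign=1),circ(load(n),[.6585,-.032],.19,.041,.05,sign=1))
cv2.imwrite('pics/m9.png',np.vstack([np.hstack([cv2.resize(a['img'][180:480,120:520],(400,300)),cv2.resize(b['img'][180:420,340:600],(400,300))]),np.hstack([cv2.resize(load('scene9')['img'][210:300,220:340],(400,300),interpolation=3),cv2.resize(load('top5')['img'][150:222,285:381],(400,300),interpolation=3)])])[:,:,::-1])
```

```text
[0.4947272  0.35292246 0.33468054] [-179.96935203    0.19205075   45.4672348 ] [-0.38472592 -0.69013858 -1.31190474] 0.024238150485925085 29.914776384830475
0.1575 (array([0.49550557, 0.35240024, 0.04167814]), np.int64(142), np.float64(0.00017835553026861878))
0.1595 (array([0.4962093 , 0.35310524, 0.04112222]), np.int64(142), np.float64(0.00014610542110410352))
0.1615 (array([0.49692392, 0.35382356, 0.04055819]), np.int64(142), np.float64(0.00011372281117883604))
top5 (array([ 0.6612268 , -0.03274403,  0.04091662]), np.int64(180), np.float64(0.0009798859358263502)) (array([ 0.66140384, -0.03201669,  0.04214289]), np.int64(163), np.float64(0.000811414065633724))
scene9 (array([ 0.65867261, -0.031633  ,  0.04211092]), np.int64(105), np.float64(0.00023919113864306202)) (array([ 0.65966179, -0.02890702,  0.04586889]), np.int64(110), np.float64(0.00081330284591229))
w3 (array([ 0.66402975, -0.03339431,  0.03976101]), np.int64(103), np.float64(0.0008428936664566719)) (array([ 0.65611227, -0.03076158,  0.04698163]), np.int64(113), np.float64(0.0005217851735466045))
```

Emit:
carry_out:
  offset:
    - [0.05,-0.2,0.167]
    - [0.12,-0.45,0.3]
    - [0.18,-0.7,0.4]
    - [0.222,-0.99,0.5]
    - [0.222,-0.99,0.5]
  roll: [0,0,0,0,0]

```text
time_s: 15.63
eef_pos: [0.5297, 0.2, 0.4134]
orientation: [179.8, -0.0, 45.1]
wrist_force: [0.2, 0.3, -0.3]
width: 0.0243
finger_force: 29.9
```

Emit:
carry_out:
  offset:
    - [0.05,-0.25,0]
    - [0.12,-0.5,0]
    - [0.18,-0.75,0]
    - [0.222,-0.99,0]
    - [0.222,-0.99,0]
  roll: [0,0,0,0,0]

```text
time_s: 16.05
eef_pos: [0.5626, 0.0508, 0.41]
orientation: [179.9, 0.2, 45.0]
wrist_force: [-0.1, 0.9, -1.0]
width: 0.0242
finger_force: 29.9
```

Emit:
carry_out:
  offset:
    - [0.05,-0.25,0]
    - [0.12,-0.5,0]
    - [0.18,-0.75,0]
    - [0.222,-0.99,0]
    - [0.222,-0.99,0]
    - [0.222,-0.99,0]
    - [0.222,-0.99,0]
    - [0.222,-0.99,0]
    - [0.222,-0.99,0]
    - [0.222,-0.99,0]
    - [0.222,-0.99,0]
  roll: [0,0,0,0,0,0,0,0,0,0,0]

```text
time_s: 16.97
eef_pos: [0.5951, -0.091, 0.4116]
orientation: [180.0, -0.0, 45.6]
wrist_force: [-0.3, 0.1, -0.5]
width: 0.0243
finger_force: 30.0
```

Run:
```python
from h import *
s=env.observe(); a=snap('wrist','w10'); e=s['eef_pos']
print(e,s['orientation'],s['wrist_force'],s['width'],s['finger_force'])
print('lens at',proj(a,[[.6585,-.032,.19]]))
for lo,hi in ((.034,.042),(.042,.05)):
  for sg in (1,-1): print(lo,sg,circ(a,[.6585,-.032],.19,lo,hi,sign=sg))
a['img']=np.clip(a['img'].astype(float)*2.2,0,255).astype('uint8')
im=a['img'][:,:,::-1].copy()
im[:,:]=im
cv2.imwrite('pics/w10b.png',im)
```

```text
[ 0.59511301 -0.09102096  0.41163956] [ 1.79992855e+02 -8.61709364e-03  4.55701348e+01] [-0.3000799   0.11215893 -0.47743447] 0.024329692160715875 29.97639387845993
lens at [[324.38460918  92.28405265]]
0.034 1 (array([ 0.65889426, -0.03246388,  0.03874129]), np.int64(164), np.float64(0.00012259173029027445))
0.034 -1 (array([ 0.65845039, -0.03166334,  0.03682358]), np.int64(168), np.float64(0.0013319961213757447))
0.042 1 (array([ 0.65803925, -0.03307331,  0.04524824]), np.int64(107), np.float64(0.0005487873080846709))
0.042 -1 (array([ 0.65659919, -0.03018586,  0.04596631]), np.int64(136), np.float64(0.0017646566406782256))
```

View pics/w10b.png

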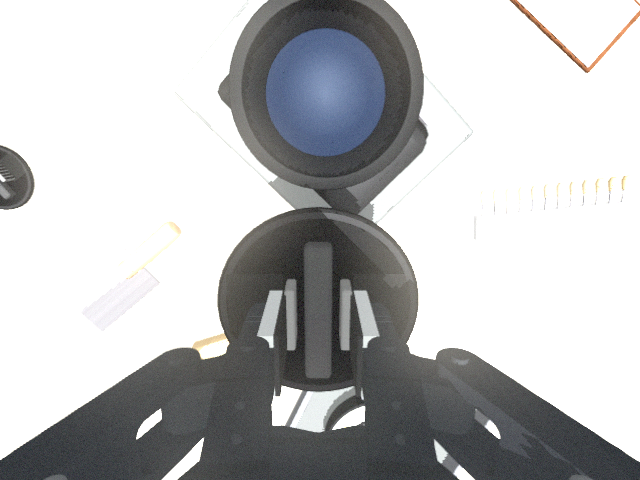

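This is my last view. It shows the cap held square in the fingers with both tabs pinched in, flange centre at about (318,298), and the open lens mouth at about (325,92). Next is the cap-to-lens offset, taken from this same frame.

Run:
```python
from h import *
from scipy.optimize import brentq
a=load('w10'); e=env.observe()['eef_pos']; print(e)
L,_,_=circ(a,[.6589,-.0325],.19,.036,.041); print('lens',L)
for bright in (1,):
  for z in (.2290,.2315,.2340,.2365):
    f,n,r=circ(a,[.5951,-.091],z,.038,.047); print(z,f,n,r,'move',L[:2]-f[:2])
```

```text
[ 0.59512216 -0.0912406   0.41164214]
lens [ 0.65891307 -0.03242807  0.03874748]
0.229 [ 0.5945257  -0.09312431  0.04318572] 126 0.00014088681619487536 move [0.06438738 0.06069623]
0.2315 [ 0.59539445 -0.09222273  0.04246918] 124 8.831623744262607e-05 move [0.06351862 0.05979466]
0.234 [ 0.59626477 -0.09133419  0.04175476] 125 8.674928734393739e-05 move [0.06264831 0.05890612]
0.2365 [ 0.59715828 -0.09042178  0.04104611] 126 0.00013053636724209838 move [0.06175479 0.05799371]
```

Emit:
carry_out:
  offset:
    - [0.1,0.095,0]
    - [0.2,0.19,0]
    - [0.3,0.285,0]
    - [0.38,0.36,0]
    - [0.42,0.395,0]
    - [0.42,0.395,0]
    - [0.42,0.395,-0.08]
    - [0.42,0.395,-0.13]
    - [0.42,0.395,-0.16]
    - [0.42,0.395,-0.16]
    - [0.42,0.395,-0.16]
    - [0.42,0.395,-0.16]
    - [0.42,0.395,-0.16]
    - [0.42,0.395,-0.16]
  roll: [0,0,0,0,0,0,0,0,0,0,0,0,0,0]

```text
time_s: 18.18
eef_pos: [0.6582, -0.0331, 0.3881]
orientation: [180.0, -0.0, 45.5]
wrist_force: [-1.6, -1.2, -0.1]
width: 0.0242
finger_force: 30.0
```

Run:
```python
from h import *
s=env.observe(); e=s['eef_pos']; print(e,s['orientation'],s['wrist_force'],s['width'])
a=snap('wrist','w11'); b=snap('scene','s11'); z=e[2]-.188+.0095
print('cap',circ(a,e[:2],z,.038,.047)); print('lens outer, far arc', circ(a,e[:2],.19,.042,.05))
print('scene cap',circ(b,e[:2],z,.038,.047))
```

```text
[ 0.65818048 -0.03307135  0.3881395 ] [ 1.79951382e+02 -4.15381225e-02  4.54588346e+01] [-1.64342829 -1.2250477  -0.06570472] 0.024188597796578185
cap (array([ 0.65740215, -0.03461814,  0.04114028]), np.int64(125), np.float64(0.0013346443745750683))
lens outer, far arc (array([ 0.66092032, -0.03338495,  0.04729276]), np.int64(108), np.float64(0.001007719774409492))
scene cap (array([ 0.65970789, -0.02995882,  0.04369862]), np.int64(109), np.float64(0.0014151709018184883))
```

Emit:
carry_out:
  offset:
    - [0,0.004,-0.02]
    - [0,0.004,-0.04]
    - [0,0.004,-0.06]
    - [0,0.004,-0.075]
    - [0,0.004,-0.075]
    - [0,0.004,-0.075]
  roll: [0,0,0,0,0,0]

```text
time_s: 18.78
eef_pos: [0.6581, -0.0323, 0.3758]
orientation: [-180.0, 0.0, 45.5]
wrist_force: [-0.3, -0.7, -0.2]
width: 0.0244
finger_force: 30.0
```

Emit:
carry_out:
  offset:
    - [0,0,-0.007]
    - [0,0,-0.014]
    - [0,0,-0.02]
    - [0,0,-0.02]
  roll: [0,0,0,0]

```text
time_s: 19.12
eef_pos: [0.6581, -0.0324, 0.373]
orientation: [-180.0, 0.0, 45.5]
wrist_force: [-0.7, 0.2, -0.8]
width: 0.0242
finger_force: 30.0
```

Emit:
carry_out:
  offset:
    - [0,0,-0.007]
    - [0,0,-0.014]
    - [0,0,-0.014]
    - [0,0,-0.014]
  roll: [0,0,0,0]

```text
time_s: 19.45
eef_pos: [0.6581, -0.0324, 0.371]
orientation: [-180.0, 0.0, 45.5]
wrist_force: [-0.7, 0.1, -1.4]
width: 0.0245
finger_force: 30.0
```

Emit:
carry_out:
  offset:
    - [0,0,-0.007]
    - [0,0,-0.007]
    - [0,0,-0.007]
  roll: [0,0,0]

```text
time_s: 19.7
eef_pos: [0.6582, -0.0323, 0.3701]
orientation: [180.0, -0.0, 45.5]
wrist_force: [-0.2, 0.7, -0.4]
width: 0.0243
finger_force: 30.0
```

Emit:
carry_out:
  offset:
    - [0,0,-0.006]
    - [0,0,-0.006]
    - [0,0,-0.006]
  roll: [0,0,0]

```text
time_s: 19.95
eef_pos: [0.658, -0.0323, 0.37]
orientation: [180.0, -0.0, 45.5]
wrist_force: [-1.3, -0.4, 4.3]
width: 0.0244
finger_force: 30.9
```

Emit:
carry_out:
  offset:
    - [0,0,-0.006]
    - [0,0,-0.006]
    - [0,0,-0.006]
  roll: [0,0,0]

```text
time_s: 20.2
eef_pos: [0.6579, -0.0323, 0.37]
orientation: [179.9, -0.1, 45.5]
wrist_force: [-3.6, 0.1, 7.5]
width: 0.0241
finger_force: 31.5
```

The flange met the rim at exactly the predicted height (TCP 0.370). I'll release and retreat.

Emit:
carry_out:
  offset:
    - [0,0,0]
    - [0,0,0]
    - [0,0,0]
    - [0,0,0]
    - [0,0,0]
    - [0,0,0]
    - [0,0,0]
  roll: [0,0,0,0,0,0,0]
  jaw: 0.4

```text
time_s: 20.78
eef_pos: [0.6582, -0.0323, 0.368]
orientation: [-180.0, 0.0, 45.5]
wrist_force: [0.2, 0.1, 0.4]
width: 0.0513
finger_force: 0.0
```

Emit:
carry_out:
  offset:
    - [0,0,0.05]
    - [0,0,0.15]
    - [0,0,0.35]
    - [0,0,0.6]
    - [0,0,0.65]
    - [0,0,0.65]
    - [0,0,0.65]
    - [0,0,0.65]
    - [0,0,0.65]
  roll: [0,0,0,0,0,0,0,0,0]

```text
time_s: 21.53
eef_pos: [0.658, -0.0323, 0.4636]
orientation: [-179.8, 0.2, 45.5]
wrist_force: [-0.6, 0.3, -0.3]
width: 0.0512
finger_force: 0.0
```

Run:
```python
from h import *
s=env.observe(); e=s['eef_pos']; print(e,s['wrist_force'],s['width'])
a=snap('wrist','w12'); b=snap('scene','s12')
for z in (.190,.193,.196): print(z,'cap flange',circ(a,[.6585,-.032],z,.0395,.0435), circ(a,[.6585,-.032],z,.0395,.0435,sign=-1))
print('lens outer',circ(a,[.6585,-.032],.19,.0435,.048))
print(capyaw(a,[.6585,-.0322],.2055))
```

```text
[ 0.65798964 -0.03233495  0.46359832] [-0.64969759  0.33545389 -0.33801568] 0.05124133495436714
0.19 cap flange (array([ 0.65561513, -0.03167646,  0.04177727]), np.int64(120), np.float64(0.0007243445235411428)) (array([ 0.65860345, -0.03336558,  0.04087937]), np.int64(168), np.float64(0.0002227007682369525))
0.193 cap flange (array([ 0.65843251, -0.0322589 ,  0.04290183]), np.int64(125), np.float64(0.00035171350997045825)) (array([ 0.6592892 , -0.03271456,  0.0403706 ]), np.int64(169), np.float64(0.00023407676931964244))
0.196 cap flange (array([ 0.66048348, -0.03104493,  0.04334085]), np.int64(106), np.float64(9.494429542846947e-05)) (array([ 0.65988107, -0.0320522 ,  0.03993005]), np.int64(165), np.float64(0.00020190909007097163))
lens outer (array([ 0.66047397, -0.03184072,  0.04572329]), np.int64(139), np.float64(0.0003652391859083684))
(np.float64(45.0), array([  2,   2,   1,   2,   2,   2,   2,   1,   1,   0,  -1,  -1,  -1,
         1,  15,  17,  16,  12,   2,  -6,  -6,  -7,  -7,  -8,  -8,  -8,
        -7,   3,   6,   7,   7,   7,   7,   6,   7,   7,   6,  -1, -10,
       -10, -10, -10,  -9,  -9,  -9,  -8,   3,  12,  13,  13,   6,  -5,
        -6,  -5,  -5,  -5,  -4,  -4,  -3,  -3,  -2,  -2,  -1,  -1,  -1,
         0]))
```

The tab span is back to its free 37 mm at the seated height, and the cap is centred to within about 0.5 mm of the lens axis. Handing in.

```bash
python3 -c "
from h import *
print(env.sign_off())"
```

```text
the job is handed in; nothing more can be done
None
```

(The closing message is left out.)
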